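# Load the filter cassette and set the vacuum valve two turns open

### The arm

A 7-joint arm with a two-finger parallel gripper is mounted at the origin on the work surface. World frame = base frame: x ahead of the robot, y to its left, z up, the work surface at z = 0. Lengths are in m, angles in rad, forces in N, time in s.
With the tool pointing down it reaches from about 0.35 to 0.9 m from the base axis. Payload 8.1 kg.
Tool frame: the origin (TCP) lies midway between the tips of the shut fingers; the grasp point (between the pads) lies 19 mm behind it; z points along the fingers, y is the line along which they close (so a half turn about z gives the same grasp; the last joint's range is limited). The gripper opens to 92 mm and grips with 3 to 60 N. Pads are 19 mm wide; open, the fingers measure 130 mm over their backs; the gripper's body (75 mm by 190 mm) begins 47 mm behind the grasp point.
Start: joints at [-1.276, 0.434, 0.025, 1.573, -0.012, 1.134, -0.075], TCP at [0.242, 0.576, 0.227] pointing down, gripper open.
Joint ranges: [-2.62, 2.62], [-0.44, 2.09], [-1.27, 1.32], [0.08, 2.57], [-1.32, 4.46], [0.12, 2], [-2.74, 2.74]. Speed limits (rad/s): [2.22, 2.22, 3.01, 3.01, 3.14, 3.14, 3.14].

### API

Orientations are given as a rotation vector (axis times angle).
In Python, from cell import arm gives the robot as it stands.
- The arm moves only by the tool arm_command, never from a script. Its arguments are lists of equal length, an entry for each row: "dp": the shift along the tool's x, y, z in units of 25 mm (1.0 is 25 mm), a list of three; "angular": the turn, a rotation vector about the tool's x, y, z in units of 0.15 rad (1.0 is 0.15 rad), a list of three; "claw": the opening, from 0 (shut) to 1 (fully open). In form: {"dp": [[x, y, z], ...], "angular": [[rx, ry, rz], ...], "claw": [claw, ...]}. A call has 1 to 10 rows; each row shifts and turns the commanded pose from where the row before left it, along the tool's axes as they then stand; what a row does not reach is not made up. A row lasts 1/10 s, in which the tool goes at most 50 mm and 8.59 degrees, less where a joint would pass 70% of its speed; a pose out of reach is approached as far as the arm can. A call with a number of a shift or a turn outside -1 to 1 is refused whole. A call with a gripper value outside its range is refused whole. The fingers move at their own pace and stop on an object; "force" is the grip in N (left out, the last holds). Time passes only in rows, so rows that do not move let the fingers close. It gives the time, the measured TCP pose, the force, the opening and the grip force at its end, in the units of the state.
- arm.observe(): the state, without advancing time (a new reading comes with each control period).
- arm.get_image(name): name is "scene" or "top"; returns a dict with "frame" (384x512x3 uint8, red, green, blue), "z_map" (384x512 float32, m along the optical axis (not along the pixel's ray), 0 where there is no reading), "K" (3x3 intrinsics, pixels), "R" (3x3) and "t" (3): a world point X has camera coordinates R X + t. Camera axes: x right, y down, z forward; pixel columns grow to the right and rows downward; lengths in m; the calibration is good to about 2 mm. A picture is of the moment at which its call begins.
- arm.sign_off(): hands the job in; it is judged then, once.
The state is a dict: "clock": time; "joints": joint angles; "dq": joint speeds; "joint_efforts": joint torques, N m; "position": TCP position; "ee_rot": TCP orientation; "force": force on the tool from outside, world axes, zero at the start; "ft_torque": the same for the moment, N m; "width": opening from 0.0 (shut) to 1.0 (fully open); "gripper_force": force on a finger pad.
Only numpy, scipy, OpenCV 4.12 (cv2) and the standard library are available. Lean on these libraries where they do the work, as an engineer would, in place of code of your own. Each camera call takes 0.05 s, during which the arm holds its last target. There are 200 camera calls.

### The job

Get the filtration stand ready: first lower the filter cassette (do not drop it) into the pocket of the metal holder so that it sits flat and fully home, and let go of it. Then, by its crank handle, turn the valve handwheel clockwise until it is closed against its stop, open it again by exactly two full turns, and finish while still gripping the handle there. Leave everything else on the bench where it is.

Things in the scene. Friction and masses are not known exactly. Their poses are not given: they have to be found in the camera images.
- cassette_mid (a point): Filter cassette, loose, about 0.2 kg, grey plastic: flat plate 80 (x) x 56 (y) x 14 mm high; on its top, in the middle, an upright grip rib 60 (x) x 20 (y) mm, from 14 to 46 mm above the underside. Point: its centre, 23 mm above the underside; x along the long side and rib, z up. Grip the rib across its 20 mm. It may go in either way round.
- holder: Fixed aluminium block 130 (x) x 105 (y) x 22 mm high; in the middle of its top a pocket 83 (x) x 59 (y) mm, 12 mm deep (floor 10 mm above the bench), edges chamfered. Brass spigot at its +x end. Origin: centre of its underside, on the bench. Seated, the cassette's centre is 33 mm above the origin, its long side along the holder's x, its plate 2 mm proud of the block.
- wheel_axis (a point): Centre of the valve's handwheel, on its upright axis at rim mid-height, 46 mm above the bench; fixed to the brass valve body (foot plate 100 x 74 mm, x along its pipe stubs), does not turn. Wheel: dark steel, rim radius 55 mm, bar 12 mm thick, four spokes, top below 56 mm. From above, the handle lies at angle (yaw of this frame + joint wheel), counter-clockwise positive.
- handle_mid (a point): Middle of the upright crank handle (the rules call it sleeve) on the wheel's rim: black plastic cylinder, 20 mm in diameter, 44 mm tall, from 54 to 98 mm above the bench; point 76 mm above the bench, 55 mm from the wheel's axis. The handle spins freely on its own upright pin, so a gripper holding it can carry it round the circle without turning itself.
- wheel (a joint): Turn of the handwheel in rad: 0 is closed, against the hard stop; grows as the wheel turns counter-clockwise seen from above (opening), up to 20. Starts between 1.8 and 5.2. Two full turns open is 12.57. It stays where it is left; turning it takes 2 to 4 N at the handle.
- dish: Bystander: a clear petri dish, 90 mm in diameter, 15 mm high; origin at the centre of its underside.
- dish_stack: Bystander: stack of four petri dishes, 90 mm in diameter, 62 mm high; origin at the centre of its underside.
- marker: Bystander: black marker pen with a white cap, 135 mm long, 15 mm thick, lying along its own x axis; origin under its middle.
- reagent: Bystander: amber bottle, 72 mm in diameter, 120 mm high; origin at the centre of its underside.
- beaker: Bystander: glass beaker, 72 mm in diameter, 85 mm high; origin at the centre of its underside.
- tube_rack: Bystander: white rack 100 x 200 mm with capped tubes, 107 mm high; origin at the centre of its underside.

How it is judged:
By the outcome, as a careful person would: the job done as asked, in the order asked, and still so for the second after the job is handed in, while the arm keeps its last pose, push and grip.
It also fails if it takes over 72 s, if anything falls off the work surface, if the arm or the gripper's body presses on something with over 40 N, if the wrist force passes 120 N, or if a joint passes its speed limit or range.

## Working session

There is one attempt and no reset: what is moved stays moved. The work goes in short steps, Python scripts to look and compute and a tool call to move; the robot and the scene stay as the last step left them, time stands still between calls to the robot, and variables do not carry over. Pictures are saved under pics/ and viewed, at most 10 in all, crops included, and the job is handed in when it is done.

Besides the shell and the picture viewer there is one more tool, called after ">>>" as name(argument=value, ...) on one line, values as JSON. arm_command: Moves the arm, as the interface text tells. Its arguments: {"type":"object","properties":{"dp":{"type":"array","items":{"type":"array","items":{"type":"number"}}},"angular":{"type":"array","items":{"type":"array","items":{"type":"number"}}},"claw":{"type":"array","items":{"type":"number"}},"force":{"type":"number"}},"required":["dp","angular","claw"]}

```bash
ls; mkdir -p pics
python3 - <<'E'
from cell import arm
import cv2,numpy as np
s=arm.observe();print({k:np.round(v,3).tolist() for k,v in s.items()})
for n in("top","scene"):
    d=arm.get_image(n);np.savez(f"pics/{n}0.npz",**d)
    cv2.imwrite(f"pics/{n}0.png",cv2.resize(d["frame"][:,:,::-1],(800,600),interpolation=cv2.INTER_CUBIC));print(n,d["K"],d["R"],d["t"])
E
```

```text
pics
{'clock': 0.0, 'joints': [-1.276, 0.435, 0.025, 1.574, -0.012, 1.134, -0.075], 'dq': [-0.0, -0.001, 0.001, -0.002, 0.001, -0.001, -0.0], 'joint_efforts': [0.001, -66.785, 0.985, -31.447, -0.061, 0.042, 0.0], 'position': [0.242, 0.576, 0.226], 'ee_rot': [-0.621, -3.079, 0.003], 'force': [0.312, 0.495, 0.394], 'ft_torque': [0.026, -0.021, -0.018], 'gripper_force': 0.0, 'width': 0.999}
top [[404.0834564    0.         253.44815851]
 [  0.         404.0834564  192.27525282]
 [  0.           0.           1.        ]] [[ 2.31806989e-02 -9.99730175e-01  1.49396189e-03]
 [-9.96757355e-01 -2.32268954e-02 -7.70408120e-02]
 [ 7.70547246e-02  2.96742363e-04 -9.97026821e-01]] [-0.02254951  0.5930068   1.30152732]
scene [[426.79722334   0.         254.64974248]
 [  0.         426.79722334 198.42769652]
 [  0.           0.           1.        ]] [[ 0.22615836  0.97404859 -0.00904088]
 [ 0.75724349 -0.18164278 -0.62736608]
 [-0.61272725  0.13503794 -0.77867199]] [-0.14073281 -0.36475033  1.72028921]
```

View pics/top0.png

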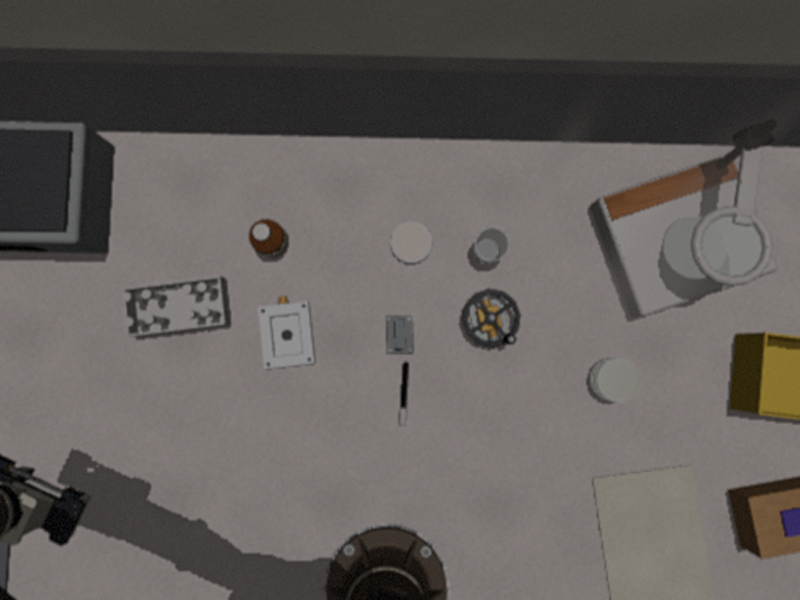

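View pics/scene0.png

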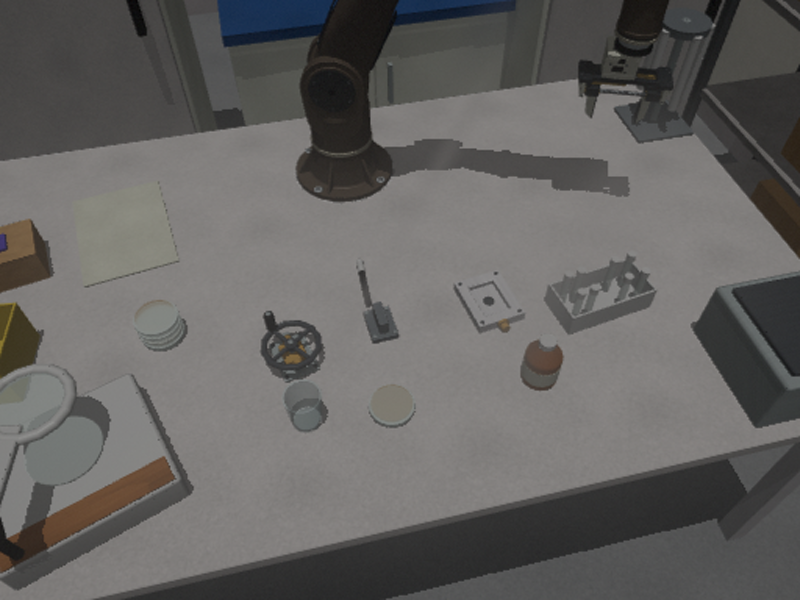

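The top view shows, in 800x600 pixels, the holder at (286,335), the cassette at (400,335), the wheel at (490,319) with its handle at (510,339), and the marker just below the cassette. I'll enlarge that area.

Run:
```python
import cv2,numpy as np
d=np.load("pics/top0.npz");f=d["frame"][:,:,::-1]
a=cv2.resize(f[185:240,160:235],(0,0),fx=8,fy=8,interpolation=cv2.INTER_CUBIC)  #600x440
b=cv2.resize(f[180:280,235:340],(0,0),fx=5.7,fy=5.7,interpolation=cv2.INTER_CUBIC)
cv2.imwrite("pics/b.png",cv2.convertScaleAbs(b,alpha=1.5))
cv2.imwrite("pics/a.png",cv2.convertScaleAbs(a,alpha=1.3))
```

```text
(no output)
```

View pics/a.png

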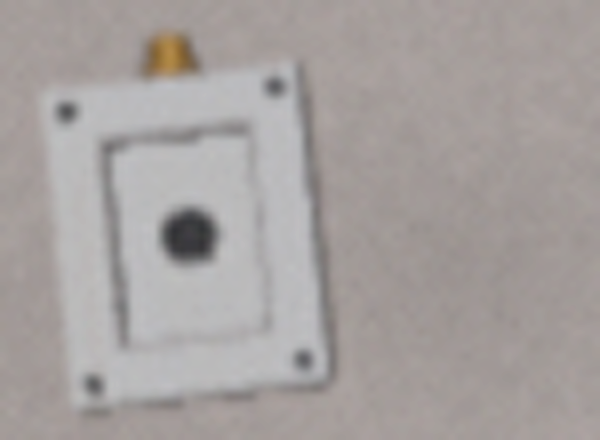

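View pics/b.png

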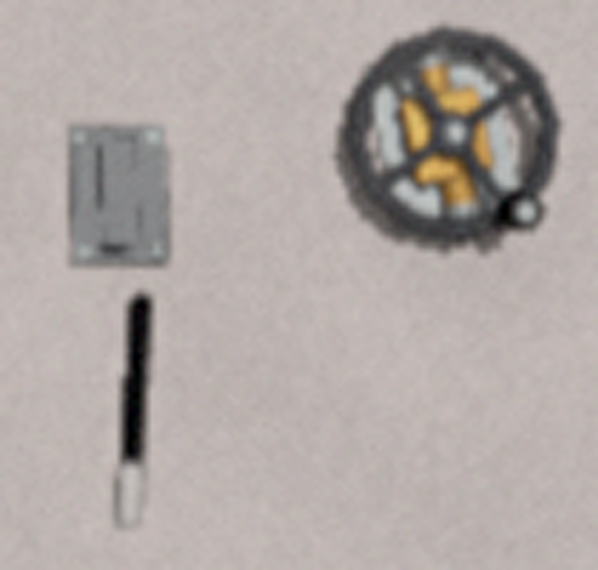

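The left crop shows the holder's screws at (67,110), (275,86), (304,360), (94,385), with the spigot towards the top. The right crop shows the cassette plate corners at (68,127), (168,125), (168,264), (69,265), the wheel hub at (455,132) and the top of the handle at (523,211).

```bash
cat > h.py <<'E'
import numpy as np
def ray(d,uv,z):
    uv=np.atleast_2d(uv).astype(float);K,R,t=d["K"],d["R"],d["t"]
    C=-R.T@t;D=np.c_[uv,np.ones(len(uv))]@np.linalg.inv(K).T@R
    return C+D*((z-C[2])/D[:,2])[:,None]
def crop(uv,s,off): return (np.array(uv)+.5)/s-.5+np.array(off)
E
python3 - <<'E'
from h import *
np.set_printoptions(precision=4,suppress=True)
d=np.load("pics/top0.npz")
def rect(n,uv,s,o,z):
    p=ray(d,crop(uv,s,o),z);c=p.mean(0)
    v=(p[0]+p[1]-p[2]-p[3])/2;w=(p[0]+p[3]-p[1]-p[2])/2
    print(n,c,"yaw deg",np.degrees([np.arctan2(v[1],v[0]),np.arctan2(w[1],w[0])-np.pi/2]),"len",np.linalg.norm(v),np.linalg.norm(w))
A=(8,(160,185));B=(5.7,(235,180))
rect("block",[(42,90),(298,62),(330,380),(75,408)],*A,.022)
rect("screw",[(67,110),(275,86),(304,360),(94,385)],*A,.022)
rect("pocket",[(102,140),(250,126),(270,332),(123,348)],*A,.022)
print("floor hole",ray(d,crop([(190,236)],*A),.010))
rect("cass",[(68,127),(168,125),(168,264),(69,265)],*B,.014)
rect("rib",[(98,137),(141,137),(141,246),(98,246)],*B,.046)
rect("wheelbox",[(338,27),(558,27),(558,248),(338,248)],*B,.05)
print("hub",ray(d,crop([(455,132)],*B),.055),"handle",ray(d,crop([(523,211)],*B),.098))
# depth: cassette / handle / block / table points
X=d["z_map"];v,u=np.nonzero(X>0);z=X[v,u]
P=(np.c_[u,v,np.ones(len(u))]@np.linalg.inv(d["K"]).T*z[:,None]-d["t"])@d["R"]
def m(x,y,r): return P[(abs(P[:,0]-x)<r)&(abs(P[:,1]-y)<r)]
q=m(.5,0,.35)
for lo,hi,x,y,r in[(.035,.055,.5,-.03,.06),(.08,.11,.5,-.2,.12),(.04,.056,.5,-.17,.1)]:
    k=m(x,y,r);k=k[(k[:,2]>lo)&(k[:,2]<hi)];print(len(k),k.min(0) if len(k) else 0,k.mean(0) if len(k) else 0,k.max(0) if len(k) else 0)
from cell import arm
from scipy.spatial.transform import Rotation as Ro
print(Ro.from_rotvec(arm.observe()["ee_rot"]).as_matrix())
E
```

```text
block [0.5174 0.2201 0.022 ] yaw deg [7.9308 7.5881] len 0.1305177017800109 0.1047356510687228
screw [0.5172 0.2206 0.022 ] yaw deg [7.9217 8.0201] len 0.11265985026727544 0.08573561834628549
pocket [0.5166 0.2201 0.022 ] yaw deg [7.7523 7.1376] len 0.08492248821164716 0.060417564322043746
floor hole [[0.517  0.2206 0.01  ]]
cass [ 0.5232 -0.0166  0.014 ] yaw deg [1.5144 2.1944] len 0.07975736458078364 0.0573715997942979
rib [ 0.5246 -0.0171  0.046 ] yaw deg [1.3053 1.3305] len 0.061273335317134886 0.02419678140334302
wheelbox [ 0.5592 -0.201   0.05  ] yaw deg [0.6756 1.3325] len 0.12433418497760279 0.12369292819504314
hub [[ 0.5619 -0.2041  0.055 ]] handle [[ 0.5177 -0.2348  0.098 ]]
109 [ 0.493  -0.0256  0.0382] [ 0.5227 -0.0168  0.0457] [ 0.551  -0.0083  0.0524]
39 [ 0.5073 -0.2433  0.0807] [ 0.517  -0.2348  0.096 ] [ 0.526  -0.2274  0.1035]
423 [ 0.5008 -0.2616  0.0415] [ 0.5527 -0.2014  0.0506] [ 0.5996 -0.1457  0.056 ]
[[-0.9219  0.3875 -0.0004]
 [ 0.3875  0.9219 -0.0014]
 [-0.0002 -0.0014 -1.    ]]
```

Run:
```python
from h import *
np.set_printoptions(precision=3,suppress=True)
for n in("top","scene"):
    d=np.load(f"pics/{n}0.npz");X=d["z_map"];v,u=np.nonzero(X>0);z=X[v,u]
    P=(np.c_[u,v,np.ones(len(u))]@np.linalg.inv(d["K"]).T*z[:,None]-d["t"])@d["R"]
    k=P[(P[:,0]>.4)&(P[:,0]<.63)&(P[:,1]>.27)&(P[:,1]<.6)&(P[:,2]<.2)]
    for lo,hi in[(.02,.05),(.05,.08),(.08,.12)]:
        q=k[(k[:,2]>lo)&(k[:,2]<hi)]; print(n,lo,len(q))
        for x0 in np.arange(.46,.62,.02):
            r=q[(q[:,0]>=x0)&(q[:,0]<x0+.02)]
            if len(r):print("   x%.2f ymin %.3f zmax %.3f"%(x0,np.percentile(r[:,1],2),r[:,2].max()))
    for nm,x,y,r in[("beaker",.69,-.18,.06),("reag",.7,.24,.06)]:
        q=P[(abs(P[:,0]-x)<r)&(abs(P[:,1]-y)<r)&(P[:,2]>.03)&(P[:,2]<.15)];print(nm,len(q),q.min(0) if len(q) else 0,q.max(0) if len(q) else 0)
```

```text
top 0.02 406
   x0.48 ymin 0.271 zmax 0.022
   x0.50 ymin 0.272 zmax 0.050
   x0.52 ymin 0.272 zmax 0.050
   x0.54 ymin 0.273 zmax 0.048
   x0.56 ymin 0.271 zmax 0.049
   x0.58 ymin 0.348 zmax 0.050
   x0.60 ymin 0.351 zmax 0.050
top 0.05 362
   x0.50 ymin 0.460 zmax 0.061
   x0.52 ymin 0.345 zmax 0.078
   x0.54 ymin 0.343 zmax 0.080
   x0.56 ymin 0.346 zmax 0.075
   x0.58 ymin 0.349 zmax 0.080
   x0.60 ymin 0.353 zmax 0.076
top 0.08 302
   x0.52 ymin 0.469 zmax 0.105
   x0.54 ymin 0.361 zmax 0.106
   x0.56 ymin 0.362 zmax 0.105
   x0.58 ymin 0.373 zmax 0.106
   x0.60 ymin 0.368 zmax 0.105
beaker 240 [ 0.672 -0.232  0.03 ] [ 0.743 -0.165  0.093]
reag 465 [0.679 0.223 0.031] [0.75  0.294 0.125]
scene 0.02 779
   x0.48 ymin 0.273 zmax 0.020
   x0.50 ymin 0.271 zmax 0.050
   x0.52 ymin 0.274 zmax 0.050
   x0.54 ymin 0.273 zmax 0.050
   x0.56 ymin 0.272 zmax 0.050
   x0.58 ymin 0.348 zmax 0.050
   x0.60 ymin 0.352 zmax 0.050
scene 0.05 461
   x0.50 ymin 0.446 zmax 0.057
   x0.52 ymin 0.349 zmax 0.079
   x0.54 ymin 0.344 zmax 0.080
   x0.56 ymin 0.345 zmax 0.079
   x0.58 ymin 0.351 zmax 0.079
   x0.60 ymin 0.354 zmax 0.078
scene 0.08 343
   x0.52 ymin 0.472 zmax 0.104
   x0.54 ymin 0.362 zmax 0.105
   x0.56 ymin 0.364 zmax 0.106
   x0.58 ymin 0.378 zmax 0.105
   x0.60 ymin 0.369 zmax 0.105
beaker 525 [ 0.671 -0.232  0.03 ] [ 0.743 -0.162  0.088]
reag 622 [0.682 0.225 0.03 ] [0.753 0.294 0.124]
```

>>> arm_command(dp=[[0,-1,0],[0,-1,0],[0,-1,0],[-0.57,-1,0],[-0.57,-1,0],[-0.57,-1,0],[-0.57,-1,0],[-0.57,-1,0],[-0.57,-1,0],[-0.57,-1,0]], angular=[[0,0,-0.943],[0,0,-0.943],[0,0,-0.943],[0,0,0],[0,0,0],[0,0,0],[0,0,0],[0,0,0],[0,0,0],[0,0,0]], claw=[0.6,0.6,0.6,0.6,0.6,0.6,0.6,0.6,0.6,0.6], force=25)

```text
clock: 1.1
position: [0.3279, 0.3305, 0.2265]
ee_rot: [0.042, -3.141, 0.001]
force: [-0.2, 0.5, -0.7]
width: 0.599
gripper_force: 0.0
```

```bash
cat > go.py <<'E'
# usage: go.py x y z yawdeg(of tool y axis): remaining shift in tool axes, units; and turn
import sys;from cell import arm;import numpy as np
from scipy.spatial.transform import Rotation as Ro
x,y,z,a=map(float,sys.argv[1:5]);s=arm.observe();R=Ro.from_rotvec(s["ee_rot"]);M=R.as_matrix()
a=np.radians(a);Y=np.array([np.cos(a),np.sin(a),0]);Z=np.array([0,0,-1.]);T=np.c_[np.cross(Y,Z),Y,Z]
D=np.array([x,y,z])-s["position"]
np.set_printoptions(precision=3,suppress=True)
print("t",s["clock"],"pos",np.array(s["position"]),"F",np.array(s["force"]),"w",s["width"],"g",s["gripper_force"],"j",np.array(s["joints"]))
print("dp now-frame",M.T@D/.025,"dp target-frame",T.T@D/.025,"ang",(R.inv()*Ro.from_matrix(T)).as_rotvec()/.15)
E
python3 go.py .523 -.017 .12 91.5
```

```text
t 1.1 pos [0.328 0.331 0.227] F [-0.214  0.491 -0.694] w 0.5990814670356238 g 0.0 j [-0.915  0.177  0.012  1.945 -0.003  1.02   0.696]
dp now-frame [ -7.434 -14.102   4.264] dp target-frame [ -7.437 -14.101   4.261] ang [-0.003 -0.002  0.002]
```

>>> arm_command(dp=[[-0.53,-1,0],[-0.53,-1,0],[-0.53,-1,0],[-0.53,-1,0],[-0.53,-1,0],[-0.53,-1,0],[-0.53,-1,0],[-0.53,-1,0.2],[-0.53,-1,0.5],[-0.53,-1,0.5]], angular=[[0,0,0],[0,0,0],[0,0,0],[0,0,0],[0,0,0],[0,0,0],[0,0,0],[0,0,0],[0,0,0],[0,0,0]], claw=[0.6,0.6,0.6,0.6,0.6,0.6,0.6,0.6,0.6,0.6])

```text
clock: 2.1
position: [0.4671, 0.0844, 0.1964]
ee_rot: [-0.042, 3.141, 0.0]
force: [1.0, 0.9, 0.3]
width: 0.6
gripper_force: 0.0
```

>>> arm_command(dp=[[-0.53,-1,0.7],[-0.53,-1,0.7],[-0.53,-1,0.7],[-0.5,-1,0.7],[0,0,0],[0,0,0]], angular=[[0,0,0],[0,0,0],[0,0,0],[0,0,0],[0,0,0],[0,0,0]], claw=[0.6,0.6,0.6,0.6,0.6,0.6])

```text
clock: 2.7
position: [0.521, -0.0136, 0.1261]
ee_rot: [0.039, -3.14, 0.0]
force: [-0.6, 0.9, -0.4]
width: 0.599
gripper_force: 0.0
```

```bash
python3 go.py .523 -.017 .020 91.5;  python3 - <<'E'
from cell import arm
import cv2,numpy as np
d=arm.get_image("scene");np.savez("pics/s1.npz",**d);f=d["frame"][:,:,::-1]
cv2.imwrite("pics/s1.png",cv2.convertScaleAbs(cv2.resize(f[120:250,150:350],(0,0),fx=4,fy=4,interpolation=cv2.INTER_CUBIC),alpha=1.5))
E
```

```text
t 2.7 pos [ 0.521 -0.014  0.126] F [-0.639  0.886 -0.417] w 0.5990431730653661 g 0.0 j [-0.273  0.384  0.258  1.961 -0.132  0.814  1.653]
dp now-frame [-0.085 -0.139  4.245] dp target-frame [-0.077 -0.14   4.245] ang [-0.001 -0.012 -0.008]
```

View pics/s1.png

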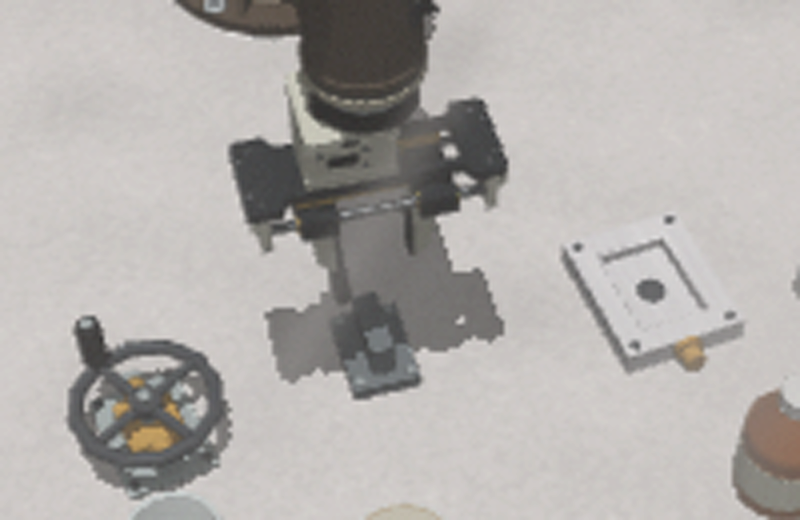

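The gripper is above the rib and aligned with it, with the marker and wheel clear. I'll descend and grip.

>>> arm_command(dp=[[-0.08,-0.14,0.7],[0,0,0.7],[0,0,0.7],[0,0,0.7],[0,0,0.7],[0,0,0.5],[0,0,0.24],[0,0,0]], angular=[[0,0,0],[0,0,0],[0,0,0],[0,0,0],[0,0,0],[0,0,0],[0,0,0],[0,0,0]], claw=[0.6,0.6,0.6,0.6,0.6,0.6,0.6,0.6])

```text
clock: 3.55
position: [0.5234, -0.016, 0.0205]
ee_rot: [0.043, -3.141, -0.0]
force: [-0.4, -1.1, 0.4]
width: 0.603
gripper_force: 0.0
```

>>> arm_command(dp=[[0,0,0],[0,0,0],[0,0,0],[0,0,0],[0,0,0],[0,0,0]], angular=[[0,0,0],[0,0,0],[0,0,0],[0,0,0],[0,0,0],[0,0,0]], claw=[0.1,0.1,0.1,0.1,0.1,0.1], force=25)

```text
clock: 4.15
position: [0.5238, -0.0165, 0.021]
ee_rot: [-0.041, 3.141, 0.0]
force: [-0.8, 0.9, 4.2]
width: 0.216
gripper_force: 24.9
```

```bash
python3 go.py .523 -.017 .070 91.5
```

```text
t 4.15 pos [ 0.524 -0.016  0.021] F [-0.79   0.894  4.172] w 0.21638329929683334 g 24.90163564682007 j [-0.22   0.548  0.204  2.035 -0.195  0.577  1.716]
dp now-frame [ 0.032 -0.02  -1.962] dp target-frame [ 0.033 -0.02  -1.962] ang [0.002 0.003 0.002]
```

>>> arm_command(dp=[[0,0,-0.3],[0,0,-0.7],[0,0,-0.8],[0,0,-0.8],[0,0.3,-0.6],[0,0.8,0],[0,1,0],[0,1,0],[0,1,0],[0,1,0]], angular=[[0,0,0],[0,0,0],[0,0,0],[0,0,0],[0,0,0],[0,0,-0.35],[0,0,-0.38],[0,0,0],[0,0,0],[0,0,0]], claw=[0.1,0.1,0.1,0.1,0.1,0.1,0.1,0.1,0.1,0.1])

```text
clock: 5.15
position: [0.5096, 0.1124, 0.0999]
ee_rot: [0.219, -3.133, -0.0]
force: [-0.1, -0.1, -0.6]
width: 0.22
gripper_force: 24.9
```

```bash
python3 go.py .517 .2203 .075 97.8
```

```text
t 5.15 pos [0.51  0.112 0.1  ] F [-0.113 -0.106 -0.592] w 0.21981152493805856 g 24.89997088909149 j [-0.474  0.42   0.205  1.981 -0.122  0.753  1.513]
dp now-frame [-0.895  4.231  0.996] dp target-frame [-0.879  4.234  0.996] ang [ 0.002 -0.009  0.024]
```

>>> arm_command(dp=[[-0.2,1,0],[-0.2,1,0],[-0.2,1,0.2],[-0.15,0.8,0.4],[-0.1,0.4,0.4],[0,0,0],[0,0,0]], angular=[[0,0,0],[0,0,0],[0,0,0],[0,0,0],[0,0,0],[0,0,0.02],[0,0,0]], claw=[0.1,0.1,0.1,0.1,0.1,0.1,0.1])

```text
clock: 5.85
position: [0.5171, 0.2158, 0.075]
ee_rot: [0.208, -3.133, 0.002]
force: [0.1, 0.5, -1.8]
width: 0.217
gripper_force: 24.9
```

```bash
python3 go.py .517 .2203 .035 97.8;  python3 - <<'E'
from cell import arm
import cv2,numpy as np
d=arm.get_image("scene");np.savez("pics/s2.npz",**d);f=d["frame"][:,:,::-1]
cv2.imwrite("pics/s2.png",cv2.convertScaleAbs(cv2.resize(f[140:215,275:350],(0,0),fx=8,fy=8,interpolation=cv2.INTER_CUBIC),alpha=1.5))
E
```

```text
t 5.85 pos [0.517 0.216 0.075] F [ 0.114  0.497 -1.845] w 0.2167142657626768 g 24.900750517845154 j [-0.629  0.507  0.19   1.907 -0.135  0.742  1.341]
dp now-frame [-0.021  0.183  1.599] dp target-frame [-0.019  0.181  1.599] ang [-0.009 -0.011 -0.024]
```

View pics/s2.png

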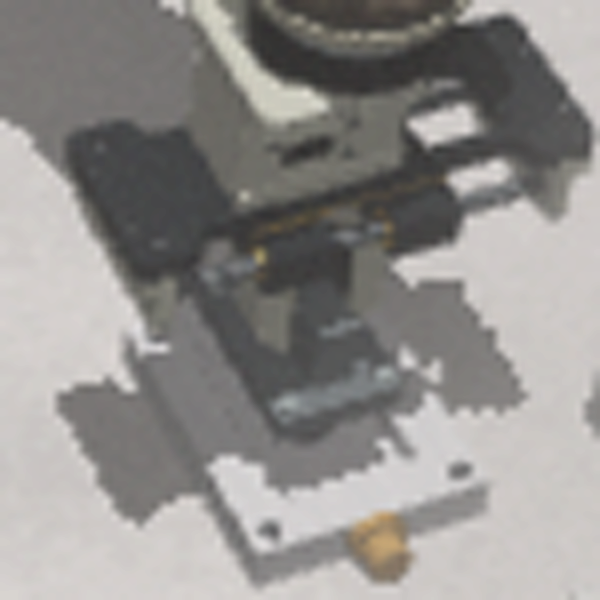

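The cassette hangs level over the pocket. Its front plate corners are near (272,412) and (407,376), and the block's front screws are at (269,530) and (460,470).

Run:
```python
from h import *
np.set_printoptions(precision=4,suppress=True)
d=np.load("pics/s2.npz");C=(8,(275,140));a=np.radians(7.8);ex=np.array([np.cos(a),np.sin(a),0]);ey=np.array([-np.sin(a),np.cos(a),0])
tcp=np.array([.5171,.2158,0]);hol=np.array([.517,.2203,0])
p=ray(d,crop([(272,412),(407,376)],*C),.068);q=ray(d,crop([(269,530),(460,470)],*C),.022)
print("cass corners rel tcp",[( (k-tcp)@ex,(k-tcp)@ey) for k in p]);print("screws rel holder",[((k-hol)@ex,(k-hol)@ey) for k in q],"expect .0563,+-.0429")
v=p[1]-p[0];print(np.degrees(np.arctan2(v[1],v[0]))-90)
# depth: cassette plate top cloud
X=d["z_map"];v,u=np.nonzero(X>0);z=X[v,u]
P=(np.c_[u,v,np.ones(len(u))]@np.linalg.inv(d["K"]).T*z[:,None]-d["t"])@d["R"]
L=np.c_[(P-tcp)@ex,(P-tcp)@ey,P[:,2]]
k=L[(abs(L[:,0])<.06)&(abs(L[:,1])<.045)&(L[:,2]>.055)&(L[:,2]<.075)];print(len(k),np.percentile(k,[1,50,99],axis=0))
b=L[(abs(L[:,0])<.08)&(abs(L[:,1])<.07)&(L[:,2]>.016)&(L[:,2]<.028)];print(len(b),np.percentile(b,[.5,50,99.5],axis=0))
```

```text
cass corners rel tcp [(np.float64(0.0326527428993757), np.float64(-0.028209810978593288)), (np.float64(0.035259977460911945), np.float64(0.030078137855603235))]
screws rel holder [(np.float64(0.05448704113825089), np.float64(-0.04009401533693092)), (np.float64(0.05463728982902442), np.float64(0.045791996888886195))] expect .0563,+-.0429
5.238852621055358
202 [[-0.0338 -0.0293  0.0551]
 [ 0.0238 -0.0147  0.0668]
 [ 0.0415  0.0272  0.0731]]
493 [[-0.063  -0.0466  0.0161]
 [ 0.0337 -0.0151  0.0213]
 [ 0.0756  0.0597  0.0273]]
```

The two cameras differ by 2–3 mm. The grip position confirmed the top camera to within 0.5 mm, so I'll use that and go down slowly, watching the force.

>>> arm_command(dp=[[-0.02,0.18,0.3],[0,0,0.4],[0,0,0.3],[0,0,0.1],[0,0,0]], angular=[[0,0,-0.024],[0,0,0],[0,0,0],[0,0,0],[0,0,0]], claw=[0.1,0.1,0.1,0.1,0.1])

```text
clock: 6.4
position: [0.5171, 0.2211, 0.0476]
ee_rot: [0.214, -3.133, 0.001]
force: [1.1, 0.4, -0.8]
width: 0.222
gripper_force: 24.9
```

```bash
python3 go.py .517 .2203 .0315 97.8
```

```text
t 6.4 pos [0.517 0.221 0.048] F [ 1.121  0.366 -0.833] w 0.22214834492712435 g 24.900919497013092 j [-0.626  0.549  0.177  1.921 -0.146  0.685  1.346]
dp now-frame [ 0.009 -0.031  0.642] dp target-frame [ 0.01  -0.031  0.642] ang [-0.004 -0.008  0.001]
```

>>> arm_command(dp=[[0.01,-0.03,0.1],[0,0,0.1],[0,0,0.1],[0,0,0.05],[0,0,0]], angular=[[0,0,0],[0,0,0],[0,0,0],[0,0,0],[0,0,0]], claw=[0.1,0.1,0.1,0.1,0.1])

```text
clock: 6.9
position: [0.5182, 0.2219, 0.0413]
ee_rot: [-0.215, 3.132, 0.003]
force: [-5.9, 0.7, 19.5]
width: 0.222
gripper_force: 25.2
```

```bash
python3 go.py .517 .2203 .0315 97.8
```

```text
t 6.9 pos [0.518 0.222 0.041] F [-5.893  0.697 19.513] w 0.2220262746617347 g 25.215983390808105 j [-0.623  0.558  0.173  1.925 -0.149  0.668  1.35 ]
dp now-frame [ 0.056 -0.056  0.393] dp target-frame [ 0.055 -0.055  0.393] ang [0.011 0.015 0.007]
```

The force toward −x means the +x edge is riding on the chamfer. I'll ease up and shift toward −x.

>>> arm_command(dp=[[0,0,-0.04],[0.06,0,0],[0,0,0.03],[0,0,0]], angular=[[0,0,0],[0,0,0],[0,0,0],[0,0,0]], claw=[0.1,0.1,0.1,0.1])

```text
clock: 7.3
position: [0.518, 0.2217, 0.0416]
ee_rot: [-0.215, 3.13, 0.003]
force: [0.8, 0.6, 13.8]
width: 0.216
gripper_force: 25.0
```

```bash
python3 go.py .517 .2203 .0315 97.8
python3 - <<'E'
from cell import arm;print(arm.observe()["ft_torque"])
E
```

```text
t 7.3 pos [0.518 0.222 0.042] F [ 0.796  0.567 13.756] w 0.21575549647121917 g 25.038054585456848 j [-0.624  0.556  0.174  1.928 -0.149  0.665  1.349]
dp now-frame [ 0.048 -0.05   0.403] dp target-frame [ 0.046 -0.049  0.403] ang [0.011 0.031 0.005]
[-0.25080857 -0.06294595  0.04358826]
```

>>> arm_command(dp=[[0,0,-0.08],[0.05,-0.05,0],[0,0,0.05],[0,0,0.05],[0,0,0]], angular=[[0,0,0],[0,0,0],[0,0,0],[0,0,0],[0,0,0]], claw=[0.1,0.1,0.1,0.1,0.1])

```text
clock: 7.8
position: [0.5164, 0.2211, 0.0413]
ee_rot: [-0.216, 3.13, 0.005]
force: [-2.3, 3.9, 21.6]
width: 0.224
gripper_force: 25.2
```

```bash
python3 go.py .517 .2203 .0315 97.8
python3 - <<'E'
from cell import arm;print(arm.observe()["ft_torque"])
E
```

```text
t 7.8 pos [0.516 0.221 0.041] F [-2.256  3.898 21.584] w 0.22408857541667568 g 25.23323804140091 j [-0.623  0.554  0.173  1.932 -0.15   0.663  1.35 ]
dp now-frame [-0.018 -0.037  0.393] dp target-frame [-0.019 -0.036  0.394] ang [0.018 0.027 0.009]
[0.24688611 0.43197767 0.00861697]
```

>>> arm_command(dp=[[0,0,-0.1],[-0.03,0.1,0],[0,0,0.05],[0,0,0.05],[0,0,0]], angular=[[0,0,0],[0,0,0],[0,0,0],[0,0,0],[0,0,0]], claw=[0.1,0.1,0.1,0.1,0.1])

```text
clock: 8.3
position: [0.5172, 0.2216, 0.0399]
ee_rot: [-0.213, 3.131, 0.0]
force: [5.5, -1.6, 8.1]
width: 0.213
gripper_force: 25.0
```

```bash
python3 go.py .517 .2203 .0315 97.8
python3 - <<'E'
from cell import arm;print(arm.observe()["ft_torque"])
E
```

```text
t 8.3 pos [0.517 0.222 0.04 ] F [ 5.487 -1.619  8.056] w 0.21275989659384442 g 25.002852380275726 j [-0.626  0.558  0.175  1.929 -0.149  0.663  1.347]
dp now-frame [ 0.016 -0.05   0.337] dp target-frame [ 0.015 -0.05   0.337] ang [ 0.001  0.023 -0.002]
[-0.18614942 -0.81453988  0.0982641 ]
```

It is starting to enter, with the −x edge on the chamfer. I'll nudge it +x and continue down.

>>> arm_command(dp=[[-0.04,-0.01,0],[0,0,0.05],[0,0,0.06],[0,0,0]], angular=[[0,0,0],[0,0,0],[0,0,0],[0,0,0]], claw=[0.1,0.1,0.1,0.1])

```text
clock: 8.7
position: [0.5186, 0.2217, 0.0373]
ee_rot: [-0.213, 3.13, 0.001]
force: [5.5, 0.3, 6.7]
width: 0.215
gripper_force: 25.0
```

```bash
python3 go.py .517 .2203 .0315 97.8
python3 - <<'E'
from cell import arm;print(arm.observe()["ft_torque"])
E
```

```text
t 8.7 pos [0.519 0.222 0.037] F [5.538 0.332 6.733] w 0.21497967460303877 g 25.002226531505585 j [-0.624  0.564  0.174  1.928 -0.15   0.658  1.349]
dp now-frame [ 0.072 -0.048  0.23 ] dp target-frame [ 0.071 -0.048  0.23 ] ang [ 0.002  0.028 -0.002]
[-0.12672117 -0.99268438  0.08577973]
```

>>> arm_command(dp=[[-0.03,0,0.05],[0,0,0.08],[0,0,0.08],[0,0,0.03],[0,0,0]], angular=[[0,0,0],[0,0,0],[0,0,0],[0,0,0],[0,0,0]], claw=[0.1,0.1,0.1,0.1,0.1])

```text
clock: 9.2
position: [0.5199, 0.222, 0.0333]
ee_rot: [-0.213, 3.129, 0.002]
force: [-1.9, -2.7, 31.0]
width: 0.22
gripper_force: 25.0
```

```bash
python3 go.py .517 .2203 .0315 97.8
python3 - <<'E'
from cell import arm;print(arm.observe()["ft_torque"])
E
```

```text
t 9.2 pos [0.52  0.222 0.033] F [-1.897 -2.73  31.028] w 0.2203101698679777 g 25.013354122638702 j [-0.621  0.571  0.172  1.929 -0.152  0.649  1.351]
dp now-frame [ 0.126 -0.05   0.07 ] dp target-frame [ 0.126 -0.049  0.071] ang [ 0.008  0.038 -0.003]
[-0.773298    0.14629865  0.11064716]
```

```bash
cat > chk.py <<'E'
from cell import arm;from h import *;import cv2,sys
np.set_printoptions(precision=4,suppress=True)
a=np.radians(7.8);ex=np.array([np.cos(a),np.sin(a),0]);ey=np.array([-np.sin(a),np.cos(a),0]);h=np.array([.5175,.221,0])
for n in("top","scene"):
    d=arm.get_image(n);np.savez(f"pics/{n}_{sys.argv[1]}.npz",**d);X=d["z_map"];v,u=np.nonzero(X>0);z=X[v,u]
    P=(np.c_[u,v,np.ones(len(u))]@np.linalg.inv(d["K"]).T*z[:,None]-d["t"])@d["R"];L=np.c_[(P-h)@ex,(P-h)@ey,P[:,2]]
    def med(x0,x1,y0,y1):
        q=L[(L[:,0]>x0)&(L[:,0]<x1)&(L[:,1]>y0)&(L[:,1]<y1)&(L[:,2]>0)&(L[:,2]<.06)];return len(q),(round(float(np.median(q[:,2])),4),round(float(q[:,2].std()/len(q)**.5),4)) if len(q) else None
    print(n,"plate +x-y",med(.031,.038,-.024,-.004),"+x+y",med(.031,.038,.004,.024),"-x-y",med(-.038,-.031,-.024,-.004),"-x+y",med(-.038,-.031,.004,.024),
      "side-y",med(-.025,.025,-.026,-.014),"side+y",med(-.025,.025,.014,.026),"block+x",med(.047,.062,-.045,.045),"block-x",med(-.062,-.047,-.045,.045),"rib",med(-.028,.028,-.007,.007))
    f=d["frame"][:,:,::-1]
    c=f[150:210,280:340] if n=="scene" else f[185:240,150:220]
    cv2.imwrite(f"pics/{n}_{sys.argv[1]}.png",cv2.convertScaleAbs(cv2.resize(c,(0,0),fx=8,fy=8,interpolation=cv2.INTER_CUBIC),alpha=1.5))
E
python3 chk.py p1
```

```text
top plate +x-y (0, None) +x+y (0, None) -x-y (11, (0.0342, 0.0007)) -x+y (0, None) side-y (0, None) side+y (0, None) block+x (58, (0.0216, 0.0003)) block-x (79, (0.022, 0.0003)) rib (0, None)
scene plate +x-y (14, (0.0231, 0.001)) +x+y (19, (0.023, 0.0024)) -x-y (2, (0.0355, 0.0021)) -x+y (0, None) side-y (56, (0.0303, 0.0014)) side+y (20, (0.0408, 0.003)) block+x (111, (0.0212, 0.0004)) block-x (4, (0.0226, 0.0005)) rib (21, (0.0566, 0.0022))
```

View pics/scene_p1.png

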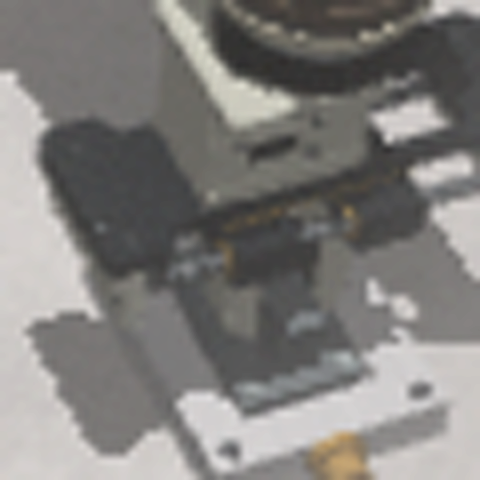

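The image and depth show the cassette pitched in the grip. Its +x end is on the pocket floor and its −x end is on the rim, about 9° off. I'll lift it, tilt the tool back to level it, and grip harder.

>>> arm_command(dp=[[0,0,-0.3],[0,0,-0.5],[0,0,-0.4],[0,0,0],[0,0,0],[0,0,0]], angular=[[0,0,0],[0,0,0],[0,-0.5,0],[0,-0.5,0],[0,0,0],[0,0,0]], claw=[0.1,0.1,0.1,0.1,0.1,0.1], force=50)

```text
clock: 9.9
position: [0.5161, 0.2218, 0.0604]
ee_rot: [-0.206, 2.988, 0.014]
force: [0.6, 0.3, -2.0]
width: 0.213
gripper_force: 50.0
```

```bash
python3 go.py .517 .2218 .0315 97.8
python3 - <<'E'
import numpy as np
from cell import arm;from h import *
a=np.radians(7.8);ex=np.array([np.cos(a),np.sin(a),0]);ey=np.array([-np.sin(a),np.cos(a),0]);h=np.array([.517,.2218,0])
np.set_printoptions(precision=4,suppress=True)
for n in("top","scene"):
    d=arm.get_image(n);np.savez(f"pics/{n}_q.npz",**d);X=d["z_map"];v,u=np.nonzero(X>0);z=X[v,u]
    P=(np.c_[u,v,np.ones(len(u))]@np.linalg.inv(d["K"]).T*z[:,None]-d["t"])@d["R"];L=np.c_[(P-h)@ex,(P-h)@ey,P[:,2]]
    q=L[(abs(L[:,0])<.055)&(abs(L[:,1])<.035)&(L[:,2]>.03)&(L[:,2]<.075)];print(n,len(q));q=q[np.argsort(q[:,0])]
    for x0 in np.arange(-.05,.05,.005):
        r=q[(q[:,0]>=x0)&(q[:,0]<x0+.005)]
        if len(r):print("  x%.3f"%x0,len(r),np.percentile(r[:,2],[10,50,90]),r[:,1].min(),r[:,1].max())
import cv2
f=d["frame"][:,:,::-1];cv2.imwrite("pics/s3.png",cv2.convertScaleAbs(cv2.resize(f[145:210,280:340],(0,0),fx=9,fy=9,interpolation=cv2.INTER_CUBIC),alpha=1.6))
E
```

```text
t 9.9 pos [0.516 0.222 0.06 ] F [ 0.574  0.347 -1.954] w 0.2125641997763439 g 49.998825788497925 j [-0.705  0.472  0.221  2.048 -0.096  0.496  1.275]
dp now-frame [ 0.134 -0.005  1.149] dp target-frame [-0.036 -0.005  1.156] ang [-0.002  0.981  0.009]
top 37
  x0.025 10 [0.0514 0.0547 0.0579] -0.02915270259817061 0.02519926444473383
  x0.030 24 [0.0536 0.0555 0.0589] -0.03022907655050102 0.024182407282220573
  x0.035 3 [0.0516 0.0524 0.0562] -0.02143715834226543 0.008408125079729264
scene 230
  x-0.045 2 [0.055  0.0562 0.0573] -0.025499342703805262 -0.01883215232750721
  x-0.040 6 [0.0545 0.0567 0.0577] -0.027085225642729742 -0.015724971209441337
  x-0.035 7 [0.0521 0.0558 0.0569] -0.029720777232581163 -0.019371535988941833
  x-0.030 5 [0.0467 0.0522 0.0542] -0.028158084799871176 -0.024164096649167466
  x-0.025 5 [0.0436 0.0537 0.0567] -0.02688264291328176 -0.019346652961121615
  x-0.020 4 [0.0544 0.055  0.0567] -0.028707633123995293 -0.019249783205445348
  x-0.015 7 [0.0503 0.0537 0.0651] -0.028332140288819387 -0.024755820959921484
  x-0.010 5 [0.0523 0.0543 0.0577] -0.027583972960350325 -0.018636411600906094
  x-0.005 7 [0.0496 0.0556 0.0566] -0.028352642271083726 -0.017826800779804718
  x-0.000 11 [0.0467 0.054  0.0564] -0.027946104285505886 0.02562628286835265
  x0.005 20 [0.053  0.0618 0.0736] -0.0279128846150045 0.02644102399175404
  x0.010 17 [0.051  0.055  0.0669] -0.02745384621036777 0.024270774447389207
  x0.015 16 [0.0508 0.0543 0.0639] -0.028137498251418522 0.02528316411418908
  x0.020 27 [0.0533 0.057  0.069 ] -0.02741640410343952 0.027842944811859737
  x0.025 29 [0.053  0.0572 0.0672] -0.0279004211653733 0.025055349664412595
  x0.030 41 [0.0442 0.053  0.0578] -0.02822741313185495 0.02609101377641311
  x0.035 21 [0.0456 0.0532 0.0563] -0.024670385108459876 0.02360447802568344
```

View pics/s3.png

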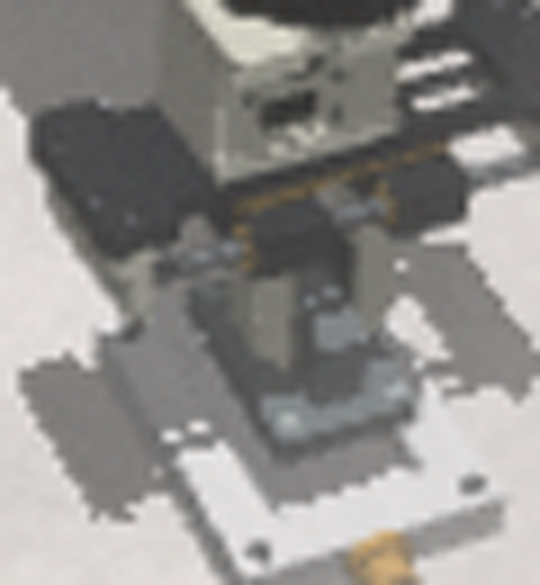

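The cassette is level again, with its plate top at about 0.055 at both ends. The plate's front corners are near (268,440) and (413,398). I'll compare it with the holder's screws as seen by the same camera.

Run:
```python
from h import *
np.set_printoptions(precision=4,suppress=True)
a=np.radians(7.8);ex=np.array([np.cos(a),np.sin(a),0]);ey=np.array([-np.sin(a),np.cos(a),0]);h=np.array([.517,.2218,0])
E=np.c_[ex,ey]
d=np.load("pics/s1.npz")
p=ray(d,crop([(578,247),(669,219),(730,315),(634,345)],4,(150,120)),.022);print("screws",(p-h)@E,((p-h)@E).mean(0))
p=ray(d,crop([(562,250),(672,214),(744,325),(628,368)],4,(150,120)),.022);print("block",((p-h)@E).mean(0))
print("hole",(ray(d,crop([(650,291)],4,(150,120)),.010)-h)@E)
d=np.load("pics/scene_q.npz")
p=ray(d,crop([(268,440),(413,398)],9,(280,145)),.055);print("cass front",(p-h)@E)
# depth-edge: block in scene from unobstructed view, extents of points near z .022 by rows
for n in("scene0","top0"):
    d=np.load(f"pics/{n}.npz");X=d["z_map"];v,u=np.nonzero(X>0);z=X[v,u]
    P=(np.c_[u,v,np.ones(len(u))]@np.linalg.inv(d["K"]).T*z[:,None]-d["t"])@d["R"];L=np.c_[(P-h)@E,P[:,2]]
    m=lambda q:q[(q[:,2]>.0165)&(q[:,2]<.028)]
    print(n,"x ext",np.percentile(m(L[(abs(L[:,1])<.045)&(abs(L[:,0])<.08)&(abs(L[:,1])>.02)])[:,0],[1,99]),"y ext",np.percentile(m(L[(abs(L[:,0])<.055)&(abs(L[:,1])<.08)])[:,1],[1,99]))
    q=L[(abs(L[:,0])<.04)&(abs(L[:,1])<.028)&(L[:,2]<.014)];print("pocket floor",len(q),np.percentile(q,[1,99],axis=0)[:,:2])
```

```text
screws [[-0.0576 -0.0409]
 [-0.0584  0.0446]
 [ 0.0547  0.0444]
 [ 0.0544 -0.0419]] [-0.0017  0.0016]
block [ 0.005  -0.0029]
hole [[-0.0005  0.0001]]
cass front [[ 0.0324 -0.0304]
 [ 0.0336  0.0264]]
scene0 x ext [-0.0651  0.0646] y ext [-0.0519  0.0534]
pocket floor 253 [[-0.0393 -0.0233]
 [ 0.0327  0.0275]]
top0 x ext [-0.0648  0.0632] y ext [-0.0534  0.051 ]
pocket floor 392 [[-0.0391 -0.0273]
 [ 0.0388  0.0268]]
```

>>> arm_command(dp=[[-0.09,0.03,0],[0.05,0,0.3],[0.05,0,0.3],[0.015,0,0.1],[0.015,0,0.1],[0,0,0]], angular=[[0,-0.12,0],[0,0,0],[0,0,0],[0,0,0],[0,0,0],[0,0,0]], claw=[0.1,0.1,0.1,0.1,0.1,0.1])

```text
clock: 10.6
position: [0.5191, 0.2226, 0.0401]
ee_rot: [-0.203, 2.968, 0.017]
force: [-0.6, -0.4, -1.5]
width: 0.213
gripper_force: 50.0
```

```bash
cat > st.py <<'E'
from cell import arm;import numpy as np
s=arm.observe();M=np.array(s["ft_torque"]);F=np.array(s["force"])
from scipy.spatial.transform import Rotation as Ro
print(s["clock"],"pos",np.round(s["position"],4),"F",F.round(2),"M",M.round(3),"zaxis",Ro.from_rotvec(s["ee_rot"]).as_matrix()[:,2].round(4),"w",s["width"])
E
python3 st.py
```

```text
10.6 pos [0.5191 0.2226 0.0401] F [-0.57 -0.38 -1.45] M [0.012 0.309 0.029] zaxis [ 0.165   0.0223 -0.986 ] w 0.2127118406582799
```

>>> arm_command(dp=[[0.012,0,0.07],[0.012,0,0.07],[0,0,0]], angular=[[0,0,0],[0,0,0],[0,0,0]], claw=[0.1,0.1,0.1])

```text
clock: 10.9
position: [0.5192, 0.2228, 0.0369]
ee_rot: [-0.203, 2.967, 0.017]
force: [-0.5, 0.0, -1.4]
width: 0.217
gripper_force: 50.0
```

```bash
python3 st.py
```

```text
10.9 pos [0.5192 0.2228 0.0369] F [-0.49  0.01 -1.37] M [-0.047  0.278 -0.009] zaxis [ 0.1656  0.0228 -0.9859] w 0.21734730953284281
```

It's free at an underside height of about 18 mm, so it is in the pocket. Continuing down.

>>> arm_command(dp=[[0.012,0,0.07],[0.012,0,0.07],[0.008,0,0.05],[0,0,0]], angular=[[0,0,0],[0,0,0],[0,0,0],[0,0,0]], claw=[0.1,0.1,0.1,0.1])

```text
clock: 11.3
position: [0.5191, 0.2227, 0.032]
ee_rot: [-0.203, 2.967, 0.017]
force: [-0.4, 0.6, -2.5]
width: 0.213
gripper_force: 50.0
```

```bash
python3 st.py
```

```text
11.3 pos [0.5191 0.2227 0.032 ] F [-0.45  0.57 -2.48] M [-0.004  0.272  0.01 ] zaxis [ 0.1654  0.0226 -0.986 ] w 0.21260606394388168
```

>>> arm_command(dp=[[0.008,0,0.05],[0.008,0,0.05],[0,0,0]], angular=[[0,0,0],[0,0,0],[0,0,0]], claw=[0.1,0.1,0.1])

```text
clock: 11.6
position: [0.5192, 0.2228, 0.0295]
ee_rot: [-0.203, 2.967, 0.017]
force: [0.2, 0.8, -1.6]
width: 0.213
gripper_force: 50.0
```

```bash
python3 st.py
```

```text
11.6 pos [0.5192 0.2228 0.0295] F [ 0.25  0.84 -1.57] M [ 0.05   0.249 -0.003] zaxis [ 0.1655  0.0227 -0.986 ] w 0.212945517266422
```

>>> arm_command(dp=[[0.007,0,0.04],[0.007,0,0.04],[0,0,0]], angular=[[0,0,0],[0,0,0],[0,0,0]], claw=[0.1,0.1,0.1])

```text
clock: 11.9
position: [0.5196, 0.2229, 0.0285]
ee_rot: [-0.202, 2.966, 0.018]
force: [-3.0, -1.5, 10.4]
width: 0.213
gripper_force: 50.0
```

```bash
python3 st.py
```

```text
11.9 pos [0.5196 0.2229 0.0285] F [-3.   -1.45 10.44] M [-0.343  0.862 -0.03 ] zaxis [ 0.1665  0.0234 -0.9858] w 0.21329092847731182
```

The cassette touches the floor at the expected height. I'll relax the grip, open partly and rise straight up.

>>> arm_command(dp=[[0,0,0],[0,0,0]], angular=[[0,0,0],[0,0,0]], claw=[0.1,0.1], force=5)

```text
clock: 12.1
position: [0.5197, 0.2229, 0.0283]
ee_rot: [-0.203, 2.966, 0.018]
force: [-1.4, -0.6, 6.5]
width: 0.22
gripper_force: 5.0
```

>>> arm_command(dp=[[0,0,0],[0,0,0],[0,0,0],[0,0,0],[-0.05,0,-0.3],[-0.08,0,-0.6],[-0.16,0,-0.9],[-0.16,0,-1],[-0.16,0,-1],[0,0,0]], angular=[[0,0,0],[0,0,0],[0,0,0],[0,0,0],[0,0,0],[0,0,0],[0,0,0],[0,0.6,0],[0,0.5,0],[0,0,0]], claw=[0.45,0.45,0.45,0.45,0.45,0.45,0.45,0.45,0.45,0.45])

```text
clock: 13.1
position: [0.5245, 0.2237, 0.1279]
ee_rot: [-0.212, 3.127, 0.004]
force: [0.9, -0.3, 0.2]
width: 0.452
gripper_force: 0.0
```

>>> arm_command(dp=[[0,-1,0],[0,-1,0],[0,-1,0],[0,-1,0],[0,-1,0],[0,-1,0]], angular=[[0,0,0],[0,0,0],[0,0,0],[0,0,0],[0,0,0],[0,0,0]], claw=[0.6,0.6,0.6,0.6,0.6,0.6])

```text
clock: 13.7
position: [0.5406, 0.0734, 0.1235]
ee_rot: [-0.214, 3.131, -0.0]
force: [0.3, -0.0, 0.7]
width: 0.599
gripper_force: 0.0
```

```bash
python3 chk.py r; python3 go.py .517 -.235 .13 91.5
```

```text
top plate +x-y (13, (0.0247, 0.0006)) +x+y (13, (0.0256, 0.0007)) -x-y (11, (0.0256, 0.0016)) -x+y (14, (0.0259, 0.0009)) side-y (11, (0.0247, 0.0009)) side+y (51, (0.0243, 0.0004)) block+x (93, (0.0223, 0.0003)) block-x (87, (0.0216, 0.0003)) rib (73, (0.0562, 0.0003))
scene plate +x-y (13, (0.0219, 0.0007)) +x+y (15, (0.0214, 0.0011)) -x-y (9, (0.0247, 0.0006)) -x+y (1, (0.053, 0.0)) side-y (45, (0.0239, 0.0004)) side+y (10, (0.0233, 0.0007)) block+x (103, (0.0215, 0.0005)) block-x (75, (0.0213, 0.0002)) rib (78, (0.0539, 0.0013))
t 13.8 pos [0.541 0.07  0.124] F [-0.137 -0.417 -0.351] w 0.6009821381672498 g 0.0 j [-0.405  0.419  0.238  1.908 -0.127  0.825  1.601]
dp now-frame [  2.547 -11.97   -0.238] dp target-frame [  1.278 -12.171  -0.256] ang [-0.014  0.022  0.701]
```

View pics/top_r.png

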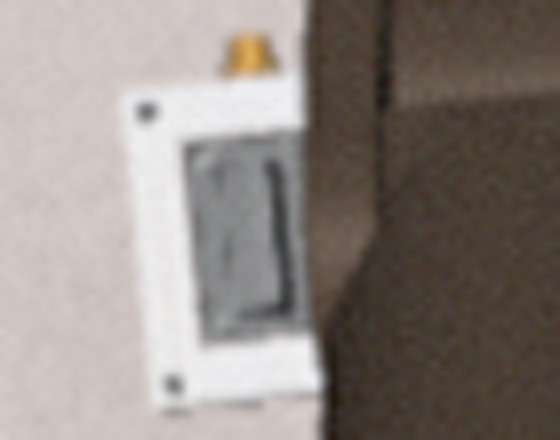

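The cassette is seated. Its plate stands about 2 mm proud at every corner and its rib top is at about 0.055. Next is the valve handle.

>>> arm_command(dp=[[0.2,-1,0],[0.2,-1,0],[0.2,-1,0],[0.2,-1,0],[0,-1,0],[0,-1,0],[0,-1,0],[0,-1,0],[0,-1,0],[0,-1,0]], angular=[[0,0,0.8],[0,0,0.8],[0,0,0.8],[0,0,0.84],[0,0,0],[0,0,0],[0,0,0],[0,0,0],[0,0,0],[0,0,0]], claw=[0.6,0.6,0.6,0.6,0.6,0.6,0.6,0.6,0.6,0.6])

```text
clock: 14.8
position: [0.4651, -0.1647, 0.1232]
ee_rot: [0.544, 3.091, 0.002]
force: [1.1, -0.2, -0.1]
width: 0.601
gripper_force: 0.0
```

```bash
python3 go.py .517 -.2345 .066 70
```

```text
t 14.8 pos [ 0.465 -0.165  0.123] F [ 1.139 -0.23  -0.101] w 0.6008738777771478 g 0.0 j [-0.082  0.355  0.405  2.041 -0.198  0.779  1.664]
dp now-frame [-2.897 -1.92   2.294] dp target-frame [-2.905 -1.914  2.289] ang [0.01  0.02  0.004]
```

>>> arm_command(dp=[[-1,-0.65,0],[-1,-0.65,0],[-0.9,-0.62,0],[0,0,0],[0,0,0]], angular=[[0,0,0],[0,0,0],[0,0,0],[0.01,0.02,0],[0,0,0]], claw=[0.6,0.6,0.6,0.6,0.6])

```text
clock: 15.3
position: [0.5171, -0.234, 0.123]
ee_rot: [-0.546, -3.093, -0.0]
force: [-1.2, 1.0, -0.3]
width: 0.602
gripper_force: 0.0
```

```bash
python3 go.py .517 -.2345 .067 70
```

```text
t 15.3 pos [ 0.517 -0.234  0.123] F [-1.195  0.985 -0.283] w 0.6022568656033189 g 0.0 j [ 0.041  0.468  0.403  1.861 -0.236  0.86   1.781]
dp now-frame [-0.007 -0.018  2.24 ] dp target-frame [-0.004 -0.018  2.24 ] ang [-0.001 -0.008 -0.004]
```

>>> arm_command(dp=[[0,0,0.6],[0,0,0.7],[0,0,0.6],[0,0,0.34],[0,0,0]], angular=[[0,0,0],[0,0,0],[0,0,0],[0,0,0],[0,0,0]], claw=[0.6,0.6,0.6,0.6,0.6])

```text
clock: 15.8
position: [0.5163, -0.2331, 0.0666]
ee_rot: [-0.544, -3.091, -0.001]
force: [-0.6, -0.2, -0.3]
width: 0.603
gripper_force: 0.0
```

>>> arm_command(dp=[[0,0,0],[0,0,0],[0,0,0],[0,0,0],[0,0,0],[0,0,0]], angular=[[0,0,0],[0,0,0],[0,0,0],[0,0,0],[0,0,0],[0,0,0]], claw=[0.1,0.1,0.1,0.1,0.1,0.1], force=20)

```text
clock: 16.4
position: [0.5172, -0.2351, 0.0679]
ee_rot: [-0.547, -3.094, 0.001]
force: [-1.3, -0.2, 3.4]
width: 0.212
gripper_force: 20.0
```

```bash
cat > arc.py <<'E'
# arc.py cx cy r total n [tool-yaw]: rows (tool x,y units) for arc of `total` rad in n rows from present TCP angle; first row also recenters onto radius
import sys;from cell import arm;import numpy as np
from scipy.spatial.transform import Rotation as Ro
cx,cy,r,tot,n=map(float,sys.argv[1:6]);n=int(n);s=arm.observe();M=Ro.from_rotvec(s["ee_rot"]).as_matrix()
p=np.array(s["position"]);q=p[:2]-[cx,cy];a0=np.arctan2(q[1],q[0])
print("t",s["clock"],"pos",p.round(4),"F",np.array(s["force"]).round(2),"w",round(s["width"],3),"g",round(s["gripper_force"],1),"ang",a0.round(4),"rad",np.hypot(*q).round(4))
A=a0+tot*np.arange(n+1)/n;Q=np.c_[cx+r*np.cos(A),cy+r*np.sin(A)]
D=np.diff(Q,axis=0);T=np.c_[D,np.zeros(n)]@M/.025
print([[round(float(a),2),round(float(b),2),0] for a,b,_ in T])
F=np.array(s["force"])[:2];print("F radial %.1f tang(ccw) %.1f"%(F@[np.cos(a0),np.sin(a0)],F@[-np.sin(a0),np.cos(a0)]))
E
python3 arc.py .561 -.2035 .055 -2 10
```

```text
t 16.4 pos [ 0.5172 -0.2351  0.0679] F [-1.25 -0.2   3.37] w 0.212 g 20.0 ang -2.517 rad 0.054
[[0.34, 0.28, 0], [0.27, 0.34, 0], [0.2, 0.39, 0], [0.12, 0.42, 0], [0.03, 0.44, 0], [-0.06, 0.44, 0], [-0.14, 0.42, 0], [-0.22, 0.38, 0], [-0.29, 0.33, 0], [-0.35, 0.26, 0]]
F radial 1.1 tang(ccw) -0.6
```

Gripped. Starting clockwise with a first arc of 1.4 rad.

>>> arm_command(dp=[[0.34,0.28,0],[0.27,0.34,0],[0.2,0.39,0],[0.12,0.42,0],[0.03,0.44,0],[-0.06,0.44,0],[-0.14,0.42,0]], angular=[[0,0,0],[0,0,0],[0,0,0],[0,0,0],[0,0,0],[0,0,0],[0,0,0]], claw=[0.1,0.1,0.1,0.1,0.1,0.1,0.1])

```text
clock: 17.1
position: [0.5238, -0.1637, 0.0679]
ee_rot: [0.545, 3.092, -0.002]
force: [4.7, -8.3, -1.4]
width: 0.214
gripper_force: 20.0
```

```bash
python3 arc.py .561 -.2035 .055 -1.2 8
```

```text
t 17.1 pos [ 0.5238 -0.1637  0.0679] F [ 4.75 -8.29 -1.4 ] w 0.214 g 20.0 ang 2.3231 rad 0.0545
[[-0.17, 0.28, 0], [-0.21, 0.25, 0], [-0.25, 0.22, 0], [-0.28, 0.18, 0], [-0.3, 0.14, 0], [-0.32, 0.09, 0], [-0.33, 0.04, 0], [-0.33, -0.01, 0]]
F radial -9.3 tang(ccw) 2.2
```

>>> arm_command(dp=[[-0.2,0.26,0],[-0.21,0.25,0],[-0.25,0.22,0],[-0.28,0.18,0]], angular=[[0,0,0],[0,0,0],[0,0,0],[0,0,0]], claw=[0.1,0.1,0.1,0.1])

```text
clock: 17.5
position: [0.5523, -0.1493, 0.0678]
ee_rot: [-0.545, -3.092, -0.001]
force: [-2.2, -2.1, 9.3]
width: 0.214
gripper_force: 20.0
```

```bash
python3 arc.py .561 -.2035 .055 -1.2 8
```

```text
t 17.5 pos [ 0.5523 -0.1493  0.0678] F [-2.21 -2.15  9.29] w 0.214 g 20.0 ang 1.7308 rad 0.0549
[[-0.3, 0.14, 0], [-0.32, 0.09, 0], [-0.33, 0.04, 0], [-0.33, -0.01, 0], [-0.33, -0.05, 0], [-0.31, -0.1, 0], [-0.29, -0.15, 0], [-0.27, -0.19, 0]]
F radial -1.8 tang(ccw) 2.5
```

The pipe stubs give a body yaw of about 12°, since the other option would put the start outside the stated 1.8–5.2 range. The stop is therefore about 1.5 rad ahead. I'll move 0.9 rad and then check.

>>> arm_command(dp=[[-0.3,0.14,0],[-0.32,0.09,0],[-0.33,0.04,0],[-0.33,-0.01,0],[-0.33,-0.05,0],[-0.31,-0.1,0]], angular=[[0,0,0],[0,0,0],[0,0,0],[0,0,0],[0,0,0],[0,0,0]], claw=[0.1,0.1,0.1,0.1,0.1,0.1])

```text
clock: 18.1
position: [0.5987, -0.1622, 0.0677]
ee_rot: [-0.543, -3.092, -0.003]
force: [-2.4, 1.2, 9.3]
width: 0.212
gripper_force: 20.0
```

```bash
python3 arc.py .561 -.2035 .055 -.8 10
```

```text
t 18.1 pos [ 0.5987 -0.1622  0.0677] F [-2.37  1.19  9.31] w 0.212 g 20.0 ang 0.8306 rad 0.0559
[[-0.16, -0.07, 0], [-0.15, -0.09, 0], [-0.15, -0.1, 0], [-0.14, -0.11, 0], [-0.13, -0.12, 0], [-0.12, -0.13, 0], [-0.11, -0.14, 0], [-0.1, -0.15, 0], [-0.08, -0.15, 0], [-0.07, -0.16, 0]]
F radial -0.7 tang(ccw) 2.6
```

>>> arm_command(dp=[[-0.16,-0.07,0],[-0.15,-0.09,0],[-0.15,-0.1,0],[-0.14,-0.11,0]], angular=[[0,0,0],[0,0,0],[0,0,0],[0,0,0]], claw=[0.1,0.1,0.1,0.1])

```text
clock: 18.5
position: [0.6098, -0.1759, 0.0678]
ee_rot: [-0.543, -3.093, -0.004]
force: [-1.2, 2.4, 8.2]
width: 0.21
gripper_force: 20.0
```

```bash
python3 arc.py .561 -.2035 .055 -.4 8
```

```text
t 18.5 pos [ 0.6098 -0.1759  0.0678] F [-1.16  2.42  8.19] w 0.21 g 20.0 ang 0.5152 rad 0.056
[[-0.08, -0.07, 0], [-0.08, -0.08, 0], [-0.07, -0.08, 0], [-0.07, -0.08, 0], [-0.07, -0.09, 0], [-0.06, -0.09, 0], [-0.06, -0.09, 0], [-0.05, -0.1, 0]]
F radial 0.2 tang(ccw) 2.7
```

>>> arm_command(dp=[[-0.08,-0.07,0],[-0.08,-0.08,0],[-0.07,-0.08,0]], angular=[[0,0,0],[0,0,0],[0,0,0]], claw=[0.1,0.1,0.1])

```text
clock: 18.8
position: [0.6133, -0.1832, 0.0678]
ee_rot: [-0.543, -3.093, -0.004]
force: [-0.3, 2.0, 8.3]
width: 0.215
gripper_force: 20.0
```

```bash
python3 arc.py .561 -.2035 .055 -.4 8
```

```text
t 18.8 pos [ 0.6133 -0.1832  0.0678] F [-0.35  1.98  8.27] w 0.215 g 20.0 ang 0.3701 rad 0.0561
[[-0.07, -0.08, 0], [-0.07, -0.09, 0], [-0.06, -0.09, 0], [-0.06, -0.09, 0], [-0.05, -0.1, 0], [-0.05, -0.1, 0], [-0.04, -0.1, 0], [-0.04, -0.1, 0]]
F radial 0.4 tang(ccw) 2.0
```

>>> arm_command(dp=[[-0.07,-0.08,0],[-0.07,-0.09,0],[-0.06,-0.09,0]], angular=[[0,0,0],[0,0,0],[0,0,0]], claw=[0.1,0.1,0.1])

```text
clock: 19.1
position: [0.6158, -0.191, 0.0678]
ee_rot: [-0.543, -3.093, -0.004]
force: [-0.8, 2.0, 7.2]
width: 0.21
gripper_force: 20.0
```

```bash
python3 arc.py .561 -.2035 .055 -.4 8
```

```text
t 19.1 pos [ 0.6158 -0.191   0.0678] F [-0.79  1.97  7.24] w 0.21 g 20.0 ang 0.2245 rad 0.0562
[[-0.06, -0.09, 0], [-0.05, -0.1, 0], [-0.05, -0.1, 0], [-0.04, -0.1, 0], [-0.04, -0.1, 0], [-0.03, -0.11, 0], [-0.03, -0.11, 0], [-0.02, -0.11, 0]]
F radial -0.3 tang(ccw) 2.1
```

>>> arm_command(dp=[[-0.06,-0.09,0],[-0.05,-0.1,0],[-0.05,-0.1,0]], angular=[[0,0,0],[0,0,0],[0,0,0]], claw=[0.1,0.1,0.1])

```text
clock: 19.4
position: [0.6163, -0.1917, 0.0675]
ee_rot: [-0.536, -3.089, -0.018]
force: [-6.0, 25.6, 19.3]
width: 0.211
gripper_force: 20.0
```

```bash
python3 arc.py .561 -.2035 .055 -.4 8
```

```text
t 19.4 pos [ 0.6163 -0.1917  0.0675] F [-5.98 25.63 19.3 ] w 0.211 g 20.0 ang 0.2096 rad 0.0565
[[-0.06, -0.09, 0], [-0.05, -0.1, 0], [-0.05, -0.1, 0], [-0.04, -0.1, 0], [-0.04, -0.1, 0], [-0.03, -0.11, 0], [-0.02, -0.11, 0], [-0.02, -0.11, 0]]
F radial -0.5 tang(ccw) 26.3
```

It hit the stop at a handle angle of about 0.21 rad, as predicted from the body yaw, with 26 N tangential. Data fit gives a wheel centre of (.562,−.203). I'll unload now.

>>> arm_command(dp=[[0.05,0.1,0],[0.05,0.1,0],[0,0,0]], angular=[[0,0,0],[0,0,0],[0,0,0]], claw=[0.1,0.1,0.1])

```text
clock: 19.7
position: [0.6162, -0.1913, 0.0677]
ee_rot: [-0.541, -3.092, -0.007]
force: [-1.7, 7.4, 10.0]
width: 0.213
gripper_force: 20.0
```

```bash
python3 arc.py .562 -.203 .055 2 10
```

```text
t 19.7 pos [ 0.6162 -0.1913  0.0677] F [-1.7   7.38 10.03] w 0.213 g 20.0 ang 0.2122 rad 0.0555
[[0.27, 0.35, 0], [0.33, 0.29, 0], [0.38, 0.22, 0], [0.42, 0.13, 0], [0.44, 0.05, 0], [0.44, -0.04, 0], [0.42, -0.12, 0], [0.39, -0.21, 0], [0.34, -0.28, 0], [0.28, -0.34, 0]]
F radial -0.1 tang(ccw) 7.6
```

>>> arm_command(dp=[[0.27,0.35,0],[0.33,0.29,0],[0.38,0.22,0],[0.42,0.13,0],[0.44,0.05,0],[0.44,-0.04,0],[0.42,-0.12,0],[0.39,-0.21,0],[0.34,-0.28,0],[0.28,-0.34,0]], angular=[[0,0,0],[0,0,0],[0,0,0],[0,0,0],[0,0,0],[0,0,0],[0,0,0],[0,0,0],[0,0,0],[0,0,0]], claw=[0.1,0.1,0.1,0.1,0.1,0.1,0.1,0.1,0.1,0.1])

```text
clock: 20.7
position: [0.5292, -0.1599, 0.0677]
ee_rot: [-0.541, -3.093, -0.005]
force: [1.5, 2.6, 5.3]
width: 0.21
gripper_force: 20.0
```

```bash
python3 arc.py .562 -.203 .055 2 10
```

```text
t 20.7 pos [ 0.5292 -0.1599  0.0677] F [1.5  2.57 5.26] w 0.21 g 20.0 ang 2.2215 rad 0.0542
[[0.2, -0.39, 0], [0.12, -0.42, 0], [0.03, -0.44, 0], [-0.06, -0.44, 0], [-0.14, -0.42, 0], [-0.22, -0.38, 0], [-0.29, -0.33, 0], [-0.35, -0.26, 0], [-0.4, -0.19, 0], [-0.43, -0.11, 0]]
F radial 1.1 tang(ccw) -2.8
```

Forces are small and the tracking is good. Continuing counter-clockwise.

>>> arm_command(dp=[[0.2,-0.39,0],[0.12,-0.42,0],[0.03,-0.44,0],[-0.06,-0.44,0],[-0.14,-0.42,0],[-0.22,-0.38,0],[-0.29,-0.33,0],[-0.35,-0.26,0],[-0.4,-0.19,0],[-0.43,-0.11,0]], angular=[[0,0,0],[0,0,0],[0,0,0],[0,0,0],[0,0,0],[0,0,0],[0,0,0],[0,0,0],[0,0,0],[0,0,0]], claw=[0.1,0.1,0.1,0.1,0.1,0.1,0.1,0.1,0.1,0.1])

```text
clock: 21.7
position: [0.5377, -0.2529, 0.0677]
ee_rot: [-0.543, -3.093, -0.006]
force: [3.0, 10.1, 10.6]
width: 0.215
gripper_force: 20.0
```

```bash
python3 arc.py .562 -.203 .055 2 10
```

```text
t 21.7 pos [ 0.5377 -0.2529  0.0677] F [ 2.96 10.08 10.63] w 0.215 g 20.0 ang -2.0247 rad 0.0555
[[-0.44, -0.0, 0], [-0.43, 0.08, 0], [-0.41, 0.17, 0], [-0.36, 0.25, 0], [-0.31, 0.31, 0], [-0.24, 0.37, 0], [-0.16, 0.41, 0], [-0.08, 0.43, 0], [0.01, 0.44, 0], [0.1, 0.43, 0]]
F radial -10.4 tang(ccw) -1.8
```

>>> arm_command(dp=[[-0.44,0.05,0],[-0.43,0.11,0],[-0.41,0.17,0],[-0.36,0.25,0],[-0.31,0.31,0],[-0.24,0.37,0],[-0.16,0.41,0],[-0.08,0.43,0],[0.01,0.44,0],[0.1,0.43,0]], angular=[[0,0,0],[0,0,0],[0,0,0],[0,0,0],[0,0,0],[0,0,0],[0,0,0],[0,0,0],[0,0,0],[0,0,0]], claw=[0.1,0.1,0.1,0.1,0.1,0.1,0.1,0.1,0.1,0.1])

```text
clock: 22.7
position: [0.6175, -0.2059, 0.0678]
ee_rot: [0.546, 3.093, -0.001]
force: [2.1, -3.9, 3.6]
width: 0.216
gripper_force: 20.0
```

```bash
python3 arc.py .562 -.203 .055 2 10
```

```text
t 22.7 pos [ 0.6175 -0.2059  0.0678] F [ 2.08 -3.91  3.59] w 0.216 g 20.0 ang -0.0525 rad 0.0556
[[0.17, 0.41, 0], [0.25, 0.36, 0], [0.31, 0.31, 0], [0.37, 0.24, 0], [0.41, 0.16, 0], [0.43, 0.08, 0], [0.44, -0.01, 0], [0.43, -0.1, 0], [0.4, -0.18, 0], [0.36, -0.26, 0]]
F radial 2.3 tang(ccw) -3.8
```

>>> arm_command(dp=[[0.17,0.41,0],[0.25,0.36,0],[0.31,0.31,0],[0.37,0.24,0],[0.41,0.16,0],[0.43,0.08,0],[0.44,-0.01,0],[0.43,-0.1,0],[0.4,-0.18,0],[0.36,-0.26,0]], angular=[[0,0,0],[0,0,0],[0,0,0],[0,0,0],[0,0,0],[0,0,0],[0,0,0],[0,0,0],[0,0,0],[0,0,0]], claw=[0.1,0.1,0.1,0.1,0.1,0.1,0.1,0.1,0.1,0.1])

```text
clock: 23.7
position: [0.5415, -0.1524, 0.0678]
ee_rot: [0.546, 3.092, -0.003]
force: [6.6, -9.7, -1.0]
width: 0.211
gripper_force: 20.0
```

```bash
python3 arc.py .562 -.203 .055 2 10
```

```text
t 23.7 pos [ 0.5415 -0.1524  0.0678] F [ 6.61 -9.67 -0.96] w 0.211 g 20.0 ang 1.9554 rad 0.0546
[[0.3, -0.33, 0], [0.22, -0.38, 0], [0.15, -0.41, 0], [0.06, -0.44, 0], [-0.03, -0.44, 0], [-0.11, -0.42, 0], [-0.2, -0.39, 0], [-0.27, -0.35, 0], [-0.33, -0.29, 0], [-0.38, -0.21, 0]]
F radial -11.4 tang(ccw) -2.5
```

>>> arm_command(dp=[[0.26,-0.37,0],[0.19,-0.42,0],[0.15,-0.41,0],[0.06,-0.44,0],[-0.03,-0.44,0],[-0.11,-0.42,0],[-0.2,-0.39,0],[-0.27,-0.35,0],[-0.33,-0.29,0],[-0.38,-0.21,0]], angular=[[0,0,0],[0,0,0],[0,0,0],[0,0,0],[0,0,0],[0,0,0],[0,0,0],[0,0,0],[0,0,0],[0,0,0]], claw=[0.1,0.1,0.1,0.1,0.1,0.1,0.1,0.1,0.1,0.1])

```text
clock: 24.7
position: [0.5243, -0.2433, 0.0676]
ee_rot: [-0.544, -3.092, -0.004]
force: [0.4, 4.7, 10.6]
width: 0.215
gripper_force: 20.0
```

```bash
python3 arc.py .562 -.203 .055 2 10
```

```text
t 24.7 pos [ 0.5243 -0.2433  0.0676] F [ 0.4   4.71 10.63] w 0.215 g 20.0 ang -2.3225 rad 0.0551
[[-0.42, -0.13, 0], [-0.44, -0.05, 0], [-0.44, 0.04, 0], [-0.42, 0.13, 0], [-0.39, 0.21, 0], [-0.34, 0.28, 0], [-0.27, 0.34, 0], [-0.2, 0.39, 0], [-0.12, 0.42, 0], [-0.03, 0.44, 0]]
F radial -3.7 tang(ccw) -2.9
```

>>> arm_command(dp=[[-0.42,-0.12,0],[-0.44,-0.03,0],[-0.44,0.05,0],[-0.42,0.13,0],[-0.39,0.21,0],[-0.34,0.28,0],[-0.27,0.34,0],[-0.2,0.39,0],[-0.12,0.42,0],[-0.03,0.44,0]], angular=[[0,0,0],[0,0,0],[0,0,0],[0,0,0],[0,0,0],[0,0,0],[0,0,0],[0,0,0],[0,0,0],[0,0,0]], claw=[0.1,0.1,0.1,0.1,0.1,0.1,0.1,0.1,0.1,0.1])

```text
clock: 25.7
position: [0.6145, -0.2218, 0.0677]
ee_rot: [-0.547, -3.092, 0.001]
force: [-1.9, -3.4, 7.5]
width: 0.214
gripper_force: 20.0
```

```bash
python3 arc.py .562 -.203 .055 .5 4
```

```text
t 25.7 pos [ 0.6145 -0.2218  0.0677] F [-1.88 -3.37  7.52] w 0.214 g 20.0 ang -0.3439 rad 0.0558
[[0.02, 0.27, 0], [0.05, 0.27, 0], [0.09, 0.26, 0], [0.12, 0.25, 0]]
F radial -0.6 tang(ccw) -3.8
```

>>> arm_command(dp=[[0.02,0.27,0],[0.05,0.27,0],[0.09,0.26,0],[0.12,0.25,0],[0,0,0]], angular=[[0,0,0],[0,0,0],[0,0,0],[0,0,0],[0,0,0]], claw=[0.1,0.1,0.1,0.1,0.1])

```text
clock: 26.2
position: [0.6166, -0.1929, 0.0677]
ee_rot: [-0.544, -3.092, -0.002]
force: [-1.0, 1.5, 9.4]
width: 0.211
gripper_force: 20.0
```

```bash
python3 arc.py .562 -.203 .055 .05 1
```

```text
t 26.2 pos [ 0.6166 -0.1929  0.0677] F [-1.04  1.46  9.39] w 0.211 g 20.0 ang 0.183 rad 0.0555
[[0.06, 0.09, 0]]
F radial -0.8 tang(ccw) 1.6
```

>>> arm_command(dp=[[0.04,0.055,0],[0,0,0],[0,0,0]], angular=[[0,0,0],[0,0,0],[0,0,0]], claw=[0.1,0.1,0.1])

```text
clock: 26.5
position: [0.6164, -0.1922, 0.0677]
ee_rot: [-0.545, -3.093, -0.001]
force: [-0.0, 0.7, 7.7]
width: 0.211
gripper_force: 20.0
```

Run:
```python
from cell import arm;from h import *
A=[];F=[]
for i in range(8):
    d=arm.get_image("top");s=arm.observe();q=np.array(s["position"])[:2]-[.562,-.203];A.append(np.arctan2(q[1],q[0]));F.append(np.array(s["force"])[:2])
print(np.round(A,4),np.mean(A),np.mean(F,0),s["clock"],s["width"],s["gripper_force"])
```

```text
[0.1958 0.1959 0.196  0.1953 0.1959 0.1964 0.1954 0.1955] 0.19576421595202514 [ 0.22675157 -0.72957477] 26.9 0.21443970289246866 19.99702423810959
```

>>> arm_command(dp=[[0.04,0.055,0],[0,0,0],[0,0,0]], angular=[[0,0,0],[0,0,0],[0,0,0]], claw=[0.1,0.1,0.1])

```text
clock: 27.2
position: [0.6161, -0.1908, 0.0677]
ee_rot: [-0.545, -3.093, -0.001]
force: [0.8, -1.2, 7.1]
width: 0.208
gripper_force: 20.0
```

```bash
python3 arc.py .562 -.203 .055 .02 1
```

```text
t 27.2 pos [ 0.6161 -0.1908  0.0677] F [ 0.79 -1.18  7.1 ] w 0.208 g 20.0 ang 0.2222 rad 0.0555
[[0.02, 0.04, 0]]
F radial 0.5 tang(ccw) -1.3
```

Run:
```python
from cell import arm
import cv2
d=arm.get_image("scene");cv2.imwrite("pics/end.png",cv2.convertScaleAbs(cv2.resize(d["frame"][130:290,90:430,::-1],(0,0),fx=2.35,fy=2.35,interpolation=cv2.INTER_CUBIC),alpha=1.5))
```

```text
(no output)
```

View pics/end.png

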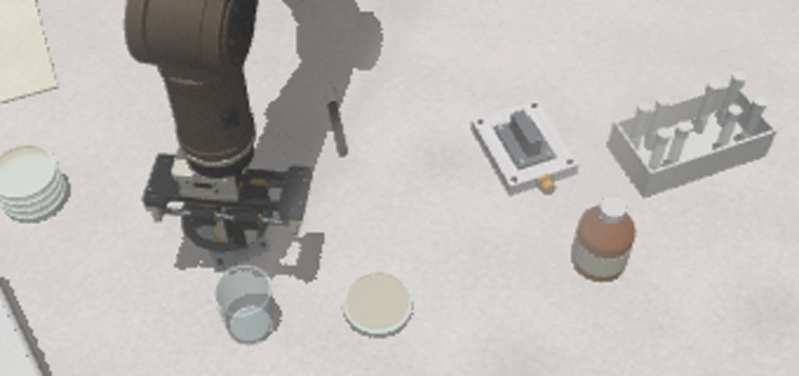

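The cassette sits flat in the holder at (525,140), the gripper holds the handle over the wheel at (235,225), and the bystanders look undisturbed. Handing in.

```bash
python3 -c "
from cell import arm;print(arm.sign_off())"
```

```text
the job is handed in; nothing more can be done
None
```

The job is handed in: the cassette sits flat and fully home in the holder and released (it tipped about 9° in the grip on the first try, so I re-levelled it and lowered it again), and the valve was closed to its stop, then opened two turns to within about 0.01 rad by arm position, with the gripper still holding the handle.

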